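# Close the pill tower: turn the keyed lid to its pin and press it home

### The job

The lid of the white three-tier pill tower is standing up off the tower because the notch in its rim is not over the blue key pin. With a fingertip, push the orange rib on the lid round until the notch stands over the pin, then press the lid down fully home and take the hand away. Do not pinch the rib or pull the lid up, do not lift, tip or shove the tower, and leave the dish, bottle, spoon and fan where they are.

Things in the scene. Friction and masses are not known exactly. Their poses are not given: they have to be found in the camera images.
- tower: White round pill tower of three stacked tiers, 92 mm in diameter, loose on the shelf on a rubber foot, 0.4 to 0.65 kg with its lid. Origin: centre of its underside, z up, on the shelf top (40 mm above the work surface; the shelf is 300 mm deep and 940 mm long). Its own +x axis points at the key pin. The grey shoulder on which the lid's rim seats is 93 mm above the origin; with the lid up, the lid's flat top is 109.5 mm above the origin, with the lid home 101 mm.
- pin (a point): Top of the blue key pin, 44 mm out from the tower's axis. The pin is a bar 6 mm wide (round-topped, 39 to 55 mm from the axis, so its outer end shows beyond the lid's rim) that stands 8 mm above the shoulder and runs on down the outside of the top tier as a blue stripe. It is part of the tower. Under a lid that is not lined up, it stops the lid after about 0.5 mm.
- notch (a point): Middle of the notch in the lid's rim, at the height of the lid's flat top, 44 mm out from the tower's axis. The lid is a white disc 92 mm in diameter with a rim 8 mm thick; the notch is cut right through the rim, about 13 mm wide. Lined up when it is straight above the pin; about 3 mm to either side still goes in, and the pin's round top guides it.
- lid_centre (a point): Centre of the lid's flat top, on the tower's axis. A flat grey-blue round spot 25 mm across, centred 12 mm from here on the side away from the rib, is a good place to press.
- rib_top (a point): Middle of the top of the orange thumb rib that stands on the lid: 21 mm long along the radius that runs from the lid's centre to the notch (16 to 37 mm from the axis), 8 mm wide, 12 mm tall above the lid's flat top; this point is 26.5 mm from the axis. Pushed sideways with about 1 N it turns the lid.
- lid_turn (a joint): Turn of the lid on the tower in rad, counter-clockwise seen from above; the notch is over the pin at 0 and at 2 pi (6.283). Turns freely either way with light friction (0.025 N m) and stays where it is left. Starts between 0.8 and 5.48.
- lid_press (a joint): How far the lid is pressed down, in m: 0 = standing up (start), 0.0085 = fully home, negative = pulled up. A silicone plug holds it by friction: about 3 N moves it down, and it stays where it is left.
- thumb_rib: The orange rib itself, fixed to the lid. Origin: centre of its foot on the lid's flat top, 26.5 mm from the tower's axis; x along the radius to the notch, z up. To be pushed with a few N, not squeezed.
- dish: Low green ceramic dish, 100 mm in diameter, 30 mm tall, loose. Origin: centre of its underside. Leave alone.
- pill_bottle: Amber plastic bottle with a white flip-top lid, 44 mm in diameter, 90 mm tall, loose. Origin: centre of its underside. Leave alone.
- spoon: Stainless steel spoon, 150 mm long, lying on the shelf along its own x. Leave alone.
- fan: Folded wooden hand fan with rigid slats, 210 x 24 x 18 mm, lying along its own x at the robot's side of the shelf. Origin: centre of its underside. Leave alone.
Mind the look-alikes: they are no part of the job. Of the things shaped like the tower, the white one is meant.

How it is judged:
By the outcome, as a careful person would: the job done as asked, in the order asked, and still so for the second after the job is handed in, with the robot touching nothing.
It also fails if it takes over 45 s, if anything falls off the work surface, if the arm or the gripper's body presses on something with over 40 N, if the wrist force passes 120 N, or if a joint passes its speed limit or range.

### The arm

A 7-joint arm with a two-finger parallel gripper is mounted at the origin on the work surface. World frame = base frame: x ahead of the robot, y to its left, z up, the work surface at z = 0. Lengths are in m, angles in degrees, forces in N, time in s.
With the tool pointing down it reaches from about 0.425 to 0.875 m from the base axis. Payload 4.7 kg.
Tool frame: the origin (TCP) lies between the finger pads; the fingertips stand 14 mm ahead of it and the grasp point (between the pads) lies 5 mm behind it (env.tip_reach is the distance from the TCP to the fingertips, in m); z points along the fingers, y is the direction in which the jaws open and shut (so a half turn about z gives the same grasp; the last joint's range is limited). The gripper opens to 87 mm and grips with 3 to 60 N. Pads are 19 mm wide; open, the fingers measure 117 mm over their backs; the gripper's body (75 mm by 190 mm) begins 51 mm behind the grasp point.
Start: joints at [77.699, 18.392, -4.016, 83.108, 1.295, 78.541, -3.26], TCP at [0.147, -0.633, 0.237] pointing down, gripper open.
Joint ranges: [-163.93, 163.93], [-17.29, 119.83], [-79.2, 71.16], [3.27, 140.29], [-89.18, 269.18], [5.43, 117.66], [-154.24, 154.24]. Speed limits (degrees/s): [147.25, 147.25, 180, 180, 180, 180, 180].

### API

Orientations are given as [roll, pitch, yaw] about the fixed x, y, z axes, in that order (R = Rz(yaw) Ry(pitch) Rx(roll)).
In Python, from cell import env gives the robot as it stands. The module is installed in compiled form; this text tells all that it offers.
- The arm moves only by the shell command python3 -m pendant 'ROWS' [FORCE]. ROWS is JSON, a list of rows, each an object of numbers: "rx", "ry", "rz": the turn, a rotation vector about the tool's x, y, z in degrees; "tx", "ty", "tz": the shift along the tool's x, y, z in mm; "jaw": the finger opening in mm, from 0 to 87. In form: [{"rx": .., "ry": .., "rz": .., "tx": .., "ty": .., "tz": .., "jaw": ..}, ...]. A call has 1 to 20 rows; each row shifts and turns the commanded pose from where the row before left it, along the tool's axes as they then stand; what a row does not reach is not made up. A row lasts 1/12 s, in which the tool goes at most 41.7 mm and 7.16 degrees, less where a joint would pass 70% of its speed; a pose out of reach is approached as far as the arm can. A call with a gripper value outside its range is refused whole. The fingers move at their own pace and stop on an object; FORCE is the grip in N (left out, the last holds). Time passes only in rows, so rows that do not move let the fingers close. It gives the time, the measured TCP pose, the force and the opening at its end, in the units of the state.
- env.get_obs(): the state, without advancing time (a new reading comes with each control period).
- env.read_camera(name): name is "scene" or "top" or "wrist"; returns a dict with "img" (384x512x3 uint8, red, green, blue), "range_z" (384x512 float32, m along the optical axis (not along the pixel's ray), 0 where there is no reading), "vertical_fov" (degrees; the focal length in pixels is half the picture's height over the tangent of half this angle, whatever the lens; pixels are square), "cx", "cy" (the principal point, pixels), "world_to_cam" (4x4, takes a point from world to camera coordinates). Camera axes: x right, y up, looking along -z (the intrinsics and any distortion apply to the point x, -y, -z); pixel columns grow to the right and rows downward; lengths in m; the calibration is good to about 2 mm. A picture is of the moment at which its call begins.
- env.sign_off(): hands the job in, once; it reports no verdict.
The state is a dict: "time_s": time; "qpos": joint angles; "joint_velocities": joint speeds; "effort": joint torques, N m; "tool_pos": TCP position; "tool_rot": TCP orientation; "force": force on the tool from outside, world axes, zero at the start; "wrist_torque": the same for the moment, N m; "grip_width": finger opening in m.
Only numpy, scipy, OpenCV 4.12 (cv2) and the standard library are available. Lean on these libraries where they do the work, as an engineer would, in place of code of your own. Each camera call takes 0.05 s, during which the arm holds its last target.

## Working session

There is one attempt and no reset: what is moved stays moved. The work goes in short steps, Python scripts to look and compute and a shell command to move; the robot and the scene stay as the last step left them, time stands still between calls to the robot, and variables do not carry over. Pictures are saved under pics/ and viewed, and the job is handed in when it is done.

```bash
mkdir -p pics
cat > h.py <<'E'
import numpy as np, cv2
from cell import env
def snap(n,f):
    c=env.read_camera(n); cv2.imwrite('pics/'+f,c['img'][:,:,::-1]); np.savez('pics/'+f[:-4]+'.npz',**{k:v for k,v in c.items()}); return c
def pts(c):
    h,w=c['range_z'].shape; f=h/2/np.tan(np.radians(float(c['vertical_fov']))/2)
    v,u=np.mgrid[:h,:w]; d=c['range_z']
    P=np.stack([(u-c['cx'])/f*d,-(v-c['cy'])/f*d,-d,np.ones_like(d)],-1)
    return (P@np.linalg.inv(c['world_to_cam']).T)[...,:3]
E
python3 - <<'E'
from h import *
for n in('scene','top','wrist'):
    c=snap(n,n+'0.png'); print(n,[k for k in c],c['vertical_fov'],c['cx'],c['cy'])
print(env.get_obs(),env.tip_reach)
E
```

```text
scene ['img', 'range_z', 'vertical_fov', 'cx', 'cy', 'world_to_cam'] 44.21139283061315 252.85868844504856 203.2728425592561
top ['img', 'range_z', 'vertical_fov', 'cx', 'cy', 'world_to_cam'] 45.756960421816586 254.85819105042617 193.65961896601908
wrist ['img', 'range_z', 'vertical_fov', 'cx', 'cy', 'world_to_cam'] 59.25689531552233 257.8056708180625 196.07222374619317
{'time_s': 0.15, 'qpos': array([77.69752802, 18.4289588 , -4.01566724, 83.15909325,  1.29408893,
       78.54101293, -3.26170682]), 'joint_velocities': array([-0.0465859 , -0.17224562,  0.01095397, -0.2180608 , -0.02605169,
        0.02867088,  0.03673008]), 'effort': array([-4.73062173e-04, -4.91796541e+01, -4.04884759e-01, -3.12876785e+01,
       -6.40165899e-02,  4.05454100e-02,  1.26950281e-04]), 'tool_pos': array([ 0.14730838, -0.63267619,  0.2357145 ]), 'tool_rot': array([-1.79916102e+02,  4.15992805e-03,  1.31101143e+01]), 'force': array([-0.21923175, -0.18386107, -0.53481221]), 'wrist_torque': array([-0.05831457, -0.01054185,  0.03224961]), 'grip_width': 0.08720785243450906} 0.014
```

View pics/scene0.png

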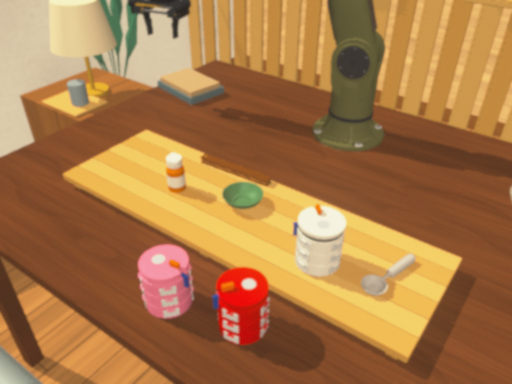

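View pics/top0.png

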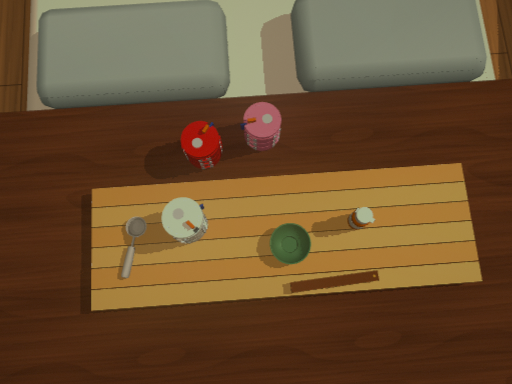

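View pics/wrist0.png

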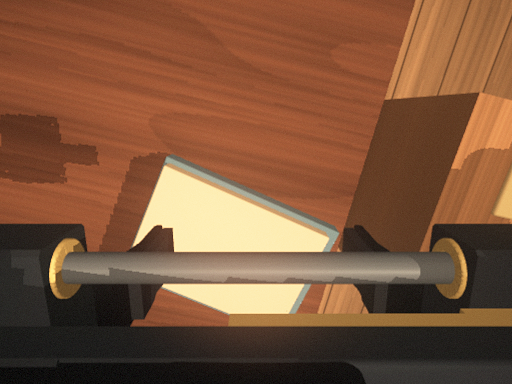

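The top view shows the white tower at about (184,218), with its blue pin at (202,207) and the orange rib at (190,226). The red and pink towers are look-alikes. Next I'll measure these points.

Run:
```python
from h import *
for n in('top','scene'):
    c=dict(np.load(f'pics/{n}0.npz')); P=pts(c); img=c['img'].astype(int); hsv=cv2.cvtColor(c['img'],cv2.COLOR_RGB2HSV)
    m=np.zeros(P.shape[:2],bool)
    if n=='top': m[190:250,155:215]=1
    else: m[195:285,285:352]=1
    lid=m&(abs(P[...,2]-.1495)<.005)&(hsv[...,1]<110)
    q=P[lid]; (cx,cy),r=cv2.minEnclosingCircle(q[:,:2].astype(np.float32)); ctr=q[:,:2].mean(0)
    print(n,len(q),'lid circ',cx,cy,r,'mean',ctr,'z',np.median(q[:,2]))
    H=hsv[...,0]
    blue=m&(H>105)&(H<130)&(hsv[...,1]>120)
    orn=m&(H<14)&(hsv[...,1]>170)&(P[...,2]>.152)
    for nm,k in(('blue',blue),('rib',orn)):
        q=P[k]; 
        if len(q): print(nm,len(q),q.mean(0),q.min(0),q.max(0),'top part',q[q[:,2]>q[:,2].max()-.006].mean(0), np.argwhere(k).mean(0))
    big=cv2.resize(c['img'][180:260,145:225] if n=='top' else c['img'][195:285,280:360],None,fx=7,fy=6.6,interpolation=cv2.INTER_CUBIC)
    cv2.imwrite(f'pics/{n}_crop.png',big[:,:,::-1])
    print(np.linalg.inv(c['world_to_cam'])[:3])
```

```text
top 1240 lid circ 0.6009086966514587 0.23205196857452393 0.046468425542116165 mean [0.60111488 0.233084  ] z 0.14914821798215017
blue 1 [0.62645265 0.18811583 0.13927363] [0.62645265 0.18811583 0.13927363] [0.62645265 0.18811583 0.13927363] top part [0.62645265 0.18811583 0.13927363] [205. 201.]
rib 16 [0.58069423 0.213017   0.16150337] [0.5743855  0.20551312 0.15387209] [0.58863293 0.22067942 0.16451144] top part [0.58105876 0.21343981 0.16201212] [224.25   189.5625]
[[-0.07345249  0.97398565 -0.21437509  0.42112421]
 [-0.99728777 -0.07072752  0.02036467  0.08540154]
 [ 0.00467268  0.21528949  0.97653909  1.15402414]]
scene 1178 lid circ 0.6023756265640259 0.22885942459106445 0.04798496514558792 mean [0.60679199 0.23230346] z 0.14996985846201571
rib 9 [0.5904374  0.21592576 0.15951065] [0.58661973 0.2078966  0.15524498] [0.59418674 0.21834237 0.16354489] top part [0.59077062 0.21540983 0.16054381] [211.         318.55555556]
[[-0.58793332 -0.48702746  0.64586273  1.25196321]
 [ 0.808901   -0.35761737  0.46667868  0.53621397]
 [ 0.0036864   0.79681495  0.60421217  0.72645247]]
```

View pics/top_crop.png

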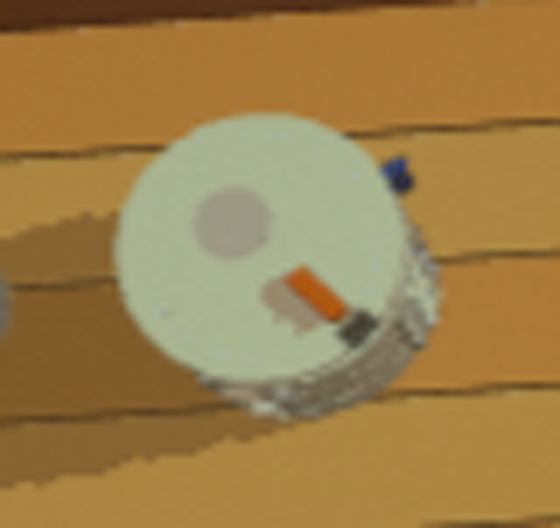

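View pics/scene_crop.png

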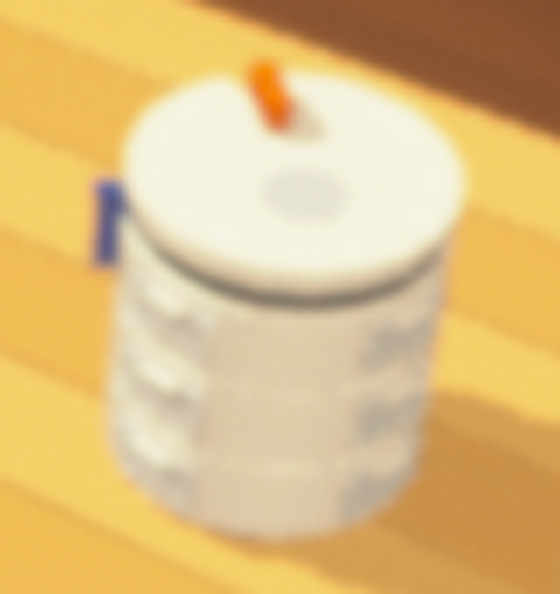

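Measured positions: lid centre ≈ (0.601, 0.232), pin at about −60°, rib at about 223°. The lid therefore needs roughly +76° CCW. I'll swing the arm over with the jaws closing and rising a little.

```bash
R='x'; python3 -m pendant '[{"jaw":0,"tx":15,"ty":-0.4,"rz":-1.3,"tz":-4},{"tx":30,"ty":-0.9,"rz":-2.6,"tz":-4},{"tx":39.6,"ty":-1.2,"rz":-3.5,"tz":-4},{"tx":39.6,"ty":-1.2,"rz":-3.5,"tz":-4},{"tx":39.6,"ty":-1.2,"rz":-3.5,"tz":-4},{"tx":39.6,"ty":-1.2,"rz":-3.5,"tz":-4},{"tx":39.6,"ty":-1.2,"rz":-3.5,"tz":-4},{"tx":39.6,"ty":-1.2,"rz":-3.5,"tz":-4},{"tx":39.6,"ty":-1.2,"rz":-3.5,"tz":-4},{"tx":39.6,"ty":-1.2,"rz":-3.5,"tz":-4},{"tx":39.6,"ty":-1.2,"rz":-3.5},{"tx":39.6,"ty":-1.2,"rz":-3.5},{"tx":39.6,"ty":-1.2,"rz":-3.5},{"tx":39.6,"ty":-1.2,"rz":-3.5},{"tx":39.6,"ty":-1.2,"rz":-3.5},{"tx":39.6,"ty":-1.2,"rz":-3.5},{"tx":39.6,"ty":-1.2,"rz":-3.5},{"tx":30,"ty":-0.9,"rz":-2.6},{"tx":15,"ty":-0.4,"rz":-1.3}]' 10
```

```text
invalid input at $[0]: expected keys rx, ry, rz, tx, ty, tz, jaw
```

```bash
python3 -m pendant '[{"rx":0,"ry":0,"rz":-1.3,"tx":15,"ty":-0.4,"tz":-4,"jaw":0},{"rx":0,"ry":0,"rz":-2.6,"tx":30,"ty":-0.9,"tz":-4,"jaw":0},{"rx":0,"ry":0,"rz":-3.5,"tx":39.6,"ty":-1.2,"tz":-4,"jaw":0},{"rx":0,"ry":0,"rz":-3.5,"tx":39.6,"ty":-1.2,"tz":-4,"jaw":0},{"rx":0,"ry":0,"rz":-3.5,"tx":39.6,"ty":-1.2,"tz":-4,"jaw":0},{"rx":0,"ry":0,"rz":-3.5,"tx":39.6,"ty":-1.2,"tz":-4,"jaw":0},{"rx":0,"ry":0,"rz":-3.5,"tx":39.6,"ty":-1.2,"tz":-4,"jaw":0},{"rx":0,"ry":0,"rz":-3.5,"tx":39.6,"ty":-1.2,"tz":-4,"jaw":0},{"rx":0,"ry":0,"rz":-3.5,"tx":39.6,"ty":-1.2,"tz":-4,"jaw":0},{"rx":0,"ry":0,"rz":-3.5,"tx":39.6,"ty":-1.2,"tz":-4,"jaw":0},{"rx":0,"ry":0,"rz":-3.5,"tx":39.6,"ty":-1.2,"tz":0,"jaw":0},{"rx":0,"ry":0,"rz":-3.5,"tx":39.6,"ty":-1.2,"tz":0,"jaw":0},{"rx":0,"ry":0,"rz":-3.5,"tx":39.6,"ty":-1.2,"tz":0,"jaw":0},{"rx":0,"ry":0,"rz":-3.5,"tx":39.6,"ty":-1.2,"tz":0,"jaw":0},{"rx":0,"ry":0,"rz":-3.5,"tx":39.6,"ty":-1.2,"tz":0,"jaw":0},{"rx":0,"ry":0,"rz":-3.5,"tx":39.6,"ty":-1.2,"tz":0,"jaw":0},{"rx":0,"ry":0,"rz":-3.5,"tx":39.6,"ty":-1.2,"tz":0,"jaw":0},{"rx":0,"ry":0,"rz":-3.5,"tx":39.6,"ty":-1.2,"tz":0,"jaw":0},{"rx":0,"ry":0,"rz":-3.5,"tx":39.6,"ty":-1.2,"tz":0,"jaw":0},{"rx":0,"ry":0,"rz":-3.5,"tx":39.6,"ty":-1.2,"tz":0,"jaw":0}]' 10
```

```text
time_s: 1.82
tool_pos: [0.6407, -0.11, 0.2767]
tool_rot: [180.0, -0.0, 80.3]
force: [0.6, 0.6, 0.6]
grip_width: 0.0004
```

```bash
python3 -m pendant '[{"rx":0,"ry":0,"rz":-3.5,"tx":39.6,"ty":-1.2,"tz":0,"jaw":0},{"rx":0,"ry":0,"rz":-3.5,"tx":39.6,"ty":-1.2,"tz":0,"jaw":0},{"rx":0,"ry":0,"rz":-2.6,"tx":30,"ty":-0.9,"tz":0,"jaw":0},{"rx":0,"ry":0,"rz":-1.3,"tx":15,"ty":-0.4,"tz":0,"jaw":0},{"rx":0,"ry":0,"rz":0,"tx":0,"ty":0,"tz":0,"jaw":0}]'
python3 - <<'E'
from h import *
c=snap('wrist','w1.png'); o=env.get_obs(); print(o['qpos'],o['tool_pos'],o['tool_rot'],o['grip_width'])
M=np.linalg.inv(c['world_to_cam']); print(M[:3])
E
```

```text
time_s: 2.23
tool_pos: [0.6487, 0.0173, 0.2771]
tool_rot: [180.0, -0.2, 91.5]
force: [0.4, 0.6, 0.1]
grip_width: 0.0004
[ 24.39336111  21.25258098 -37.18789977  78.7006682   12.71710743
  84.21446616 -11.02537068] [0.6490978  0.01294553 0.27687547] [ 1.79987282e+02 -6.82559906e-03  9.11459043e+01] 0.0006233087224473743
[[ 9.99691214e-01 -2.42216985e-02 -5.54846013e-03  6.46400645e-01]
 [ 2.48416107e-02  9.68690271e-01  2.47026421e-01  8.52935557e-02]
 [-6.08660136e-04 -2.47087975e-01  9.68992860e-01  4.24452910e-01]]
```

View pics/w1.png

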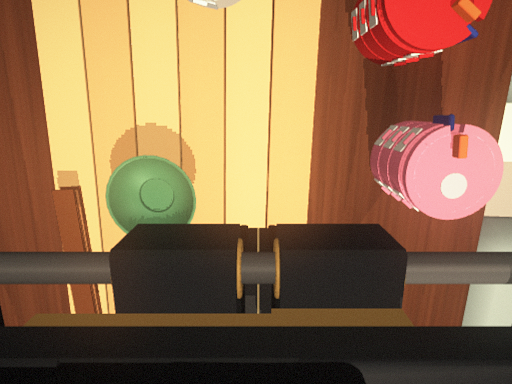

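```bash
python3 -m pendant '[{"rx":0,"ry":0,"rz":0,"tx":20,"ty":-6,"tz":0,"jaw":0},{"rx":0,"ry":0,"rz":0,"tx":35,"ty":-12,"tz":0,"jaw":0},{"rx":0,"ry":0,"rz":0,"tx":35,"ty":-12,"tz":0,"jaw":0},{"rx":0,"ry":0,"rz":0,"tx":15,"ty":-6,"tz":0,"jaw":0},{"rx":0,"ry":0,"rz":0,"tx":0,"ty":0,"tz":0,"jaw":0},{"rx":0,"ry":0,"rz":0,"tx":0,"ty":0,"tz":0,"jaw":0}]'
cat > meas.py <<'E'
from h import *
import sys
def meas(tag,ztop=.1495):
    c=snap('wrist',tag+'.png'); o=env.get_obs(); print(o['time_s'],o['tool_pos'],o['tool_rot'][2],o['qpos'][6],o['force'])
    P=pts(c); hsv=cv2.cvtColor(c['img'],cv2.COLOR_RGB2HSV); H=hsv[...,0]
    near=np.hypot(P[...,0]-.601,P[...,1]-.232)<.062
    lid=near&(abs(P[...,2]-ztop)<.004)
    if lid.sum()>200:
        cs=cv2.convexHull(P[lid][:,:2].astype(np.float32)); print('lid',lid.sum(),cv2.minEnclosingCircle(cs),'z',np.median(P[lid][:,2]))
        h=cs[:,0].astype(float); A=np.c_[2*h,np.ones(len(h))]; s=np.linalg.lstsq(A,(h**2).sum(1),rcond=None)[0]; print('fit',s[:2],np.sqrt(s[2]+s[0]**2+s[1]**2))
    ctr=np.array([.601,.232])
    for nm,k in(('blue',near&(H>105)&(H<130)&(hsv[...,1]>120)&(P[...,2]>.12)),('rib',near&(H<14)&(hsv[...,1]>170)&(P[...,2]>ztop+.009))):
        q=P[k]
        if nm=='blue' and len(q): q=q[q[:,2]>q[:,2].max()-.004]
        if len(q): 
            m=q.mean(0); d=m[:2]-ctr; print(nm,len(q),m,'r',np.hypot(*d),'ang',np.degrees(np.arctan2(d[1],d[0]))%360,'px',np.argwhere(k).mean(0))
    return c,P
if __name__=='__main__': meas(sys.argv[1],*map(float,sys.argv[2:]))
E
python3 meas.py w2
```

```text
time_s: 2.78
tool_pos: [0.612, 0.1132, 0.2768]
tool_rot: [180.0, 0.1, 90.8]
force: [0.5, -0.8, 0.1]
grip_width: 0.0004
2.8333 [0.61247444 0.11172685 0.27651972] 90.70919615519803 -20.489522103681562 [ 0.23586948 -0.45772713 -0.94637755]
lid 10281 ((0.5990365147590637, 0.23058097064495087), 0.04618370532989502) z 0.14863040833908442
fit [0.59894598 0.23003846] 0.045623689491431876
blue 2 [0.61033783 0.18196674 0.42384809] r 0.05089716958001268 ang 280.5716300355381 px [293.5 312.5]
rib 267 [0.59698391 0.19655465 0.29948311] r 0.035672144574649706 ang 263.53574187170545 px [ 93.90262172 262.2659176 ]
```

View pics/w2.png

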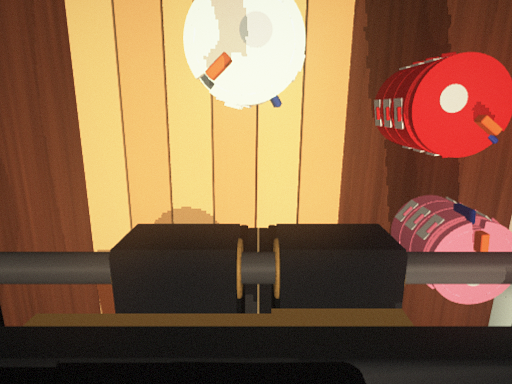

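The wrist view shows the white lid at about (246,42), the rib at (217,67), the notch at (207,81) and the pin at (276,101). My colour masks picked up gripper parts, so I'm restricting the height range and recomputing from the same frame.

```bash
sed -i 's/near=np.hypot/near=(P[...,2]<.17)\&(np.hypot/; s/<.062$/<.062)/; s/\[.601,.232\]/[.599,.2305]/' meas.py
python3 - <<'E'
import meas
from h import *
meas.snap=lambda n,f: dict(np.load('pics/w2.npz'))
c,P=meas.meas('x')
hsv=cv2.cvtColor(c['img'],cv2.COLOR_RGB2HSV)
k=(hsv[...,0]<14)&(hsv[...,1]>150)&(P[...,2]>.158)&(P[...,2]<.17)&(np.hypot(P[...,0]-.6,P[...,1]-.23)<.05)
q=P[k][:,:2]; print(cv2.minAreaRect(q.astype(np.float32)*1000), np.median(P[k][:,2]))
# notch: dark pixels near (207,81)
for px in((81,207),(101,276),(27,256)): print(px,P[px],c['img'][px])
E
```

```text
2.8333 [0.61247444 0.11172685 0.27651972] 90.70919615519803 -20.489522103681562 [ 0.23586948 -0.45772713 -0.94637755]
lid 10281 ((0.5990365147590637, 0.23058097064495087), 0.04618370532989502) z 0.14863040833908442
fit [0.59894598 0.23003846] 0.045623689491431876
rib 126 [0.58204024 0.21287921 0.16031277] r 0.024456611559863155 ang 226.0951050064977 px [ 64.07936508 219.82539683]
((580.6160888671875, 211.96453857421875), (20.086313247680664, 7.860696315765381), 44.6646614074707) 0.1603618297723124
(81, 207) [0.5683894  0.20301552 0.13256417] [135 130 109]
(101, 276) [0.62495741 0.18789203 0.13972534] [102 115 162]
(27, 256) [0.60814679 0.24018598 0.15048167] [240 238 223]
```

```bash
python3 -m pendant '[{"rx":0,"ry":0,"rz":0,"tx":20,"ty":-8,"tz":0,"jaw":0},{"rx":0,"ry":0,"rz":0,"tx":32,"ty":-13,"tz":0,"jaw":0},{"rx":0,"ry":0,"rz":0,"tx":34,"ty":-14,"tz":0,"jaw":0},{"rx":0,"ry":0,"rz":0,"tx":22,"ty":-9,"tz":0,"jaw":0},{"rx":0,"ry":0,"rz":0,"tx":10.6,"ty":-4,"tz":0,"jaw":0},{"rx":0,"ry":0,"rz":-4,"tx":0,"ty":0,"tz":8,"jaw":0},{"rx":0,"ry":0,"rz":-6,"tx":0,"ty":0,"tz":10,"jaw":0},{"rx":0,"ry":0,"rz":-6,"tx":0,"ty":0,"tz":10,"jaw":0},{"rx":0,"ry":0,"rz":-6,"tx":0,"ty":0,"tz":10,"jaw":0},{"rx":0,"ry":0,"rz":-6,"tx":0,"ty":0,"tz":10,"jaw":0},{"rx":0,"ry":0,"rz":-6,"tx":0,"ty":0,"tz":10,"jaw":0},{"rx":0,"ry":0,"rz":-6,"tx":0,"ty":0,"tz":8,"jaw":0},{"rx":0,"ry":0,"rz":-4,"tx":0,"ty":0,"tz":4,"jaw":0},{"rx":0,"ry":0,"rz":0,"tx":0,"ty":0,"tz":0,"jaw":0},{"rx":0,"ry":0,"rz":0,"tx":0,"ty":0,"tz":0,"jaw":0}]'; python3 meas.py w3;python3 -c "
from h import *
snap('scene','s3.png');c=snap('top','t3.png')
cv2.imwrite('pics/t3c.png',cv2.resize(c['img'][170:270,130:240],None,fx=6,fy=5.5,interpolation=2)[:,:,::-1])"
```

```text
time_s: 4.08
tool_pos: [0.5632, 0.2298, 0.206]
tool_rot: [-179.9, 0.0, 134.6]
force: [-0.2, 0.3, 0.2]
grip_width: 0.0005
4.1333 [0.56309949 0.2304775  0.20647739] 134.59900047255897 7.919481184943997 [0.44435695 0.30648069 0.19259168]
lid 3405 ((0.5986210107803345, 0.2303336262702942), 0.04611584544181824) z 0.14850347067341785
fit [0.59883798 0.23055073] 0.04570593556213573
```

View pics/w3.png

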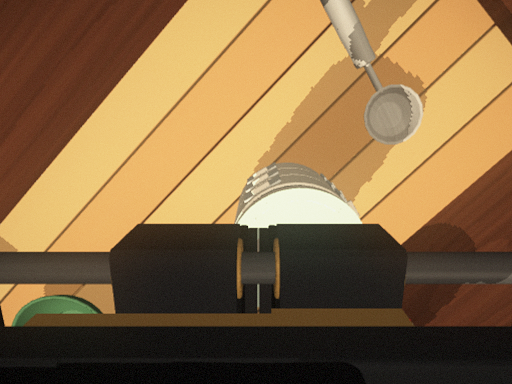

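View pics/s3.png

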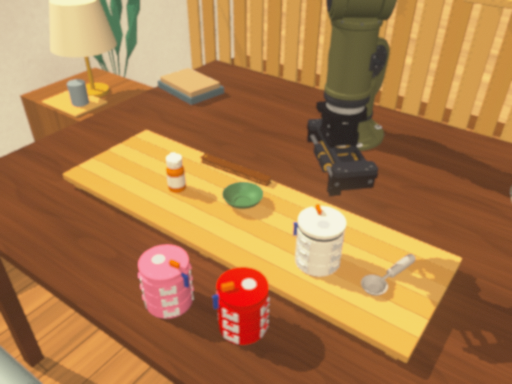

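Run:
```python
from h import *
for n in('s3','t3'):
    c=dict(np.load(f'pics/{n}.npz')); f=192/np.tan(np.radians(float(c['vertical_fov']))/2)
    for p in((.563,.23,.192),(.563,.23,.262),(.599,.2305,.1495)):
        q=c['world_to_cam']@np.array([*p,1]); print(n,p,c['cx']+f*q[0]/-q[2],c['cy']-f*q[1]/-q[2],-q[2])
```

```text
s3 (0.563, 0.23, 0.192) 333.5096071049257 193.31238428750189 0.9108018803842961
s3 (0.563, 0.23, 0.262) 337.5776215479117 162.46943565213772 0.8685070286901879
s3 (0.599, 0.2305, 0.1495) 322.4855353379075 220.04003695183633 0.9129964997570069
t3 (0.563, 0.23, 0.192) 179.9800401353962 230.90786828444493 0.9669241125949463
t3 (0.563, 0.23, 0.262) 174.4493696434454 226.11041561226568 0.8985663760537641
t3 (0.599, 0.2305, 0.1495) 182.11003800383736 217.5161929602523 1.0161343449504512
```

View pics/t3c.png

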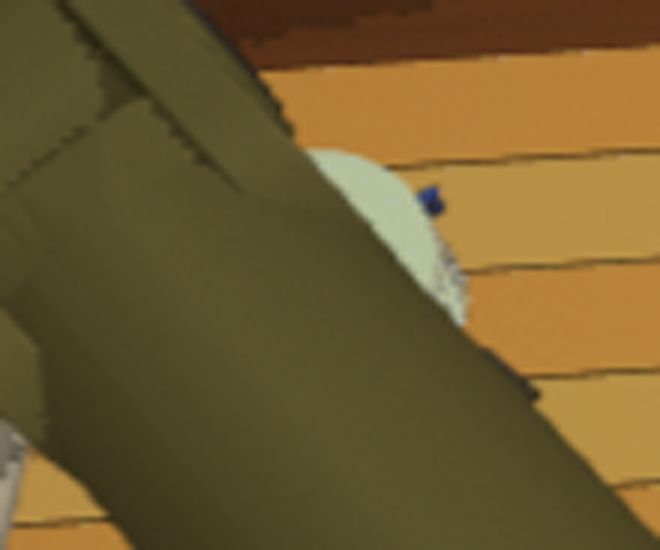

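The black block at (350,180) in the scene picture is the near end of the gripper body, and it matches the projected pose. I'll descend next to the rib on its clockwise side.

```bash
python3 -m pendant '[{"rx":0,"ry":0,"rz":0,"tx":0,"ty":0,"tz":10,"jaw":0},{"rx":0,"ry":0,"rz":0,"tx":0,"ty":0,"tz":12,"jaw":0},{"rx":0,"ry":0,"rz":0,"tx":0,"ty":0,"tz":10,"jaw":0},{"rx":0,"ry":0,"rz":0,"tx":0,"ty":0,"tz":5,"jaw":0},{"rx":0,"ry":0,"rz":0,"tx":0,"ty":0,"tz":2,"jaw":0},{"rx":0,"ry":0,"rz":0,"tx":0,"ty":0,"tz":0,"jaw":0},{"rx":0,"ry":0,"rz":0,"tx":0,"ty":0,"tz":0,"jaw":0},{"rx":0,"ry":0,"rz":0,"tx":0,"ty":0,"tz":0,"jaw":0}]';python3 -c "
from h import *
c=snap('scene','s4.png'); print(env.get_obs()['tool_pos'],env.get_obs()['force'])
cv2.imwrite('pics/s4c.png',cv2.resize(c['img'][130:280,260:400],None,fx=5,fy=4,interpolation=2)[:,:,::-1])"
```

```text
time_s: 4.9
tool_pos: [0.562, 0.2329, 0.168]
tool_rot: [180.0, 0.0, 134.9]
force: [0.1, 0.2, 0.6]
grip_width: 0.0002
[0.56208272 0.23285983 0.16805186] [-0.11231282 -0.21880369  0.48729672]
```

View pics/s4c.png

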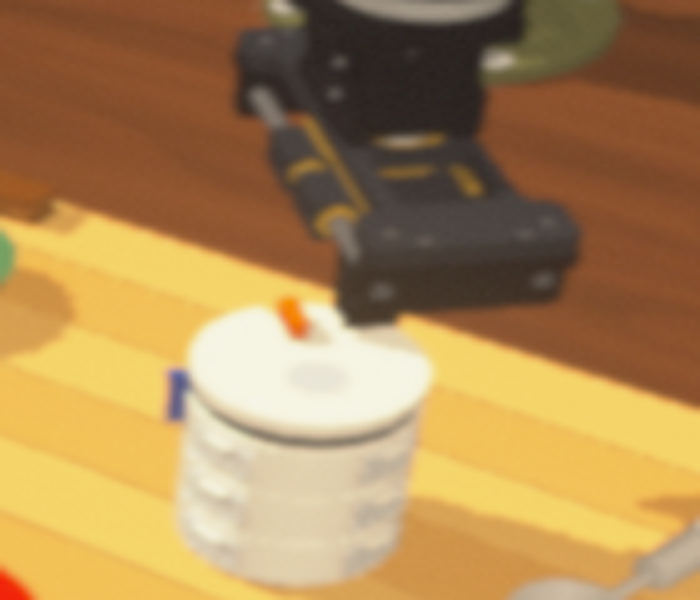

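```bash
python3 -m pendant '[{"rx":0,"ry":0,"rz":0,"tx":-3,"ty":0,"tz":0,"jaw":0},{"rx":0,"ry":0,"rz":0,"tx":-4,"ty":0,"tz":0,"jaw":0},{"rx":0,"ry":0,"rz":0,"tx":-3,"ty":0,"tz":0,"jaw":0},{"rx":0,"ry":0,"rz":0,"tx":-2,"ty":0,"tz":0,"jaw":0},{"rx":0,"ry":0,"rz":-2,"tx":-1,"ty":-0.5,"tz":0,"jaw":0},{"rx":0,"ry":0,"rz":-3,"tx":-1.4,"ty":-0.75,"tz":0,"jaw":0},{"rx":0,"ry":0,"rz":-3,"tx":-1.4,"ty":-0.75,"tz":0,"jaw":0},{"rx":0,"ry":0,"rz":-3,"tx":-1.4,"ty":-0.75,"tz":0,"jaw":0},{"rx":0,"ry":0,"rz":-3,"tx":-1.4,"ty":-0.75,"tz":0,"jaw":0},{"rx":0,"ry":0,"rz":-3,"tx":-1.4,"ty":-0.75,"tz":0,"jaw":0},{"rx":0,"ry":0,"rz":-3,"tx":-1.4,"ty":-0.75,"tz":0,"jaw":0},{"rx":0,"ry":0,"rz":0,"tx":0,"ty":0,"tz":0,"jaw":0},{"rx":0,"ry":0,"rz":0,"tx":0,"ty":0,"tz":0,"jaw":0}]';cat > look.py <<'E'
from h import *
import sys
c=snap('scene',sys.argv[1]+'.png'); o=env.get_obs(); print(o['tool_pos'],o['tool_rot'],o['force'],o['time_s'])
C=np.array([.599,.2305]); d=o['tool_pos'][:2]-C; a=np.radians(o['tool_rot'][2]); x=np.array([np.cos(a),np.sin(a)]); y=np.array([np.sin(a),-np.cos(a)])
print('TCP rel centre: tool x %.1f y %.1f mm; rib angle if flush %.1f'%(d@x*1e3,d@y*1e3,o['tool_rot'][2]+90))
cv2.imwrite(f'pics/{sys.argv[1]}c.png',cv2.resize(c['img'][130:280,260:400],None,fx=5,fy=4,interpolation=2)[:,:,::-1])
P=pts(c);hsv=cv2.cvtColor(c['img'],cv2.COLOR_RGB2HSV)
k=(hsv[...,0]<14)&(hsv[...,1]>150)&(P[...,2]>.145)&(P[...,2]<.175)&(np.hypot(P[...,0]-.6,P[...,1]-.23)<.05)
q=P[k]
if len(q): d=q.mean(0)[:2]-C; print('rib',len(q),q.mean(0),np.hypot(*d),np.degrees(np.arctan2(d[1],d[0]))%360)
E
python3 look.py s5
```

```text
time_s: 6.03
tool_pos: [0.575, 0.2143, 0.1675]
tool_rot: [180.0, -0.0, 154.8]
force: [-0.4, 0.9, -1.1]
grip_width: 0.0005
[0.57496207 0.2143641  0.16747042] [1.79996001e+02 3.53344584e-03 1.54806185e+02] [-0.01949585  0.88573415 -0.16070427] 6.0833
TCP rel centre: tool x 14.9 y -24.8 mm; rib angle if flush 244.8
rib 27 [0.59145137 0.21019432 0.15970404] 0.021663388733635637 249.6073894598791
```

View pics/s5c.png

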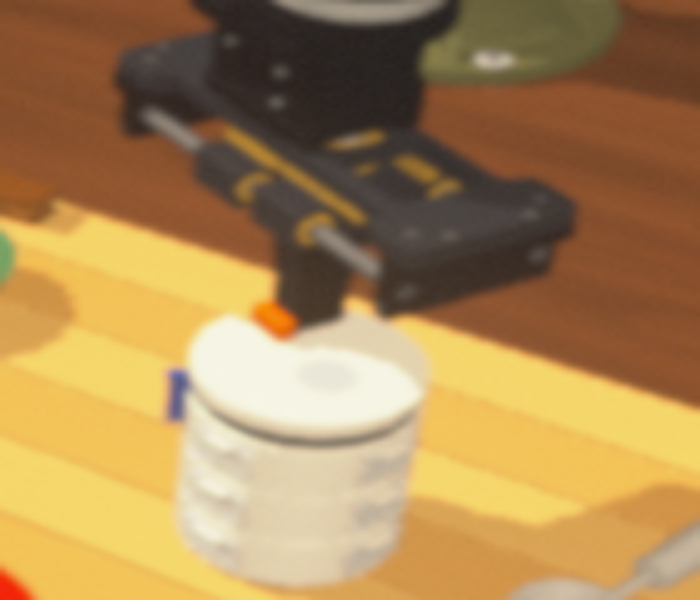

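The scene view shows the finger touching the orange rib at about (275,320) in the crop, and the rib has turned. The force is about 1 N and the tower is in place. I'll continue round the arc.

```bash
python3 -m pendant '[{"rx":0,"ry":0,"rz":-3,"tx":-1.4,"ty":-0.75,"tz":0,"jaw":0},{"rx":0,"ry":0,"rz":-3,"tx":-1.4,"ty":-0.75,"tz":0,"jaw":0},{"rx":0,"ry":0,"rz":-3,"tx":-1.4,"ty":-0.75,"tz":0,"jaw":0},{"rx":0,"ry":0,"rz":-3,"tx":-1.4,"ty":-0.75,"tz":0,"jaw":0},{"rx":0,"ry":0,"rz":-3,"tx":-1.4,"ty":-0.75,"tz":0,"jaw":0},{"rx":0,"ry":0,"rz":-3,"tx":-1.4,"ty":-0.75,"tz":0,"jaw":0},{"rx":0,"ry":0,"rz":-3,"tx":-1.4,"ty":-0.75,"tz":0,"jaw":0},{"rx":0,"ry":0,"rz":-3,"tx":-1.4,"ty":-0.75,"tz":0,"jaw":0},{"rx":0,"ry":0,"rz":-3,"tx":-1.4,"ty":-0.75,"tz":0,"jaw":0},{"rx":0,"ry":0,"rz":-3,"tx":-1.4,"ty":-0.75,"tz":0,"jaw":0},{"rx":0,"ry":0,"rz":-3,"tx":-1.4,"ty":-0.75,"tz":0,"jaw":0},{"rx":0,"ry":0,"rz":-3,"tx":-1.4,"ty":-0.75,"tz":0,"jaw":0},{"rx":0,"ry":0,"rz":-3,"tx":-1.4,"ty":-0.75,"tz":0,"jaw":0},{"rx":0,"ry":0,"rz":-3,"tx":-1.4,"ty":-0.75,"tz":0,"jaw":0},{"rx":0,"ry":0,"rz":0,"tx":0,"ty":0,"tz":0,"jaw":0},{"rx":0,"ry":0,"rz":0,"tx":0,"ty":0,"tz":0,"jaw":0}]';python3 look.py s6;python3 -c "
from h import *
c=snap('top','t6.png')
cv2.imwrite('pics/t6c.png',cv2.resize(c['img'][170:270,130:240],None,fx=6,fy=5.5,interpolation=2)[:,:,::-1])"
```

```text
time_s: 7.42
tool_pos: [0.5928, 0.2024, 0.1674]
tool_rot: [180.0, -0.0, -163.2]
force: [0.5, -0.0, -0.3]
grip_width: 0.0005
[0.59283482 0.2024922  0.16744306] [-1.79999311e+02 -1.30993945e-03 -1.63202233e+02] [0.82672249 0.28057374 0.50042956] 7.4667
TCP rel centre: tool x 14.0 y -25.0 mm; rib angle if flush -73.2
rib 60 [0.61026544 0.20582572 0.15981191] 0.02712434955983695 294.53982785564983
```

View pics/s6c.png

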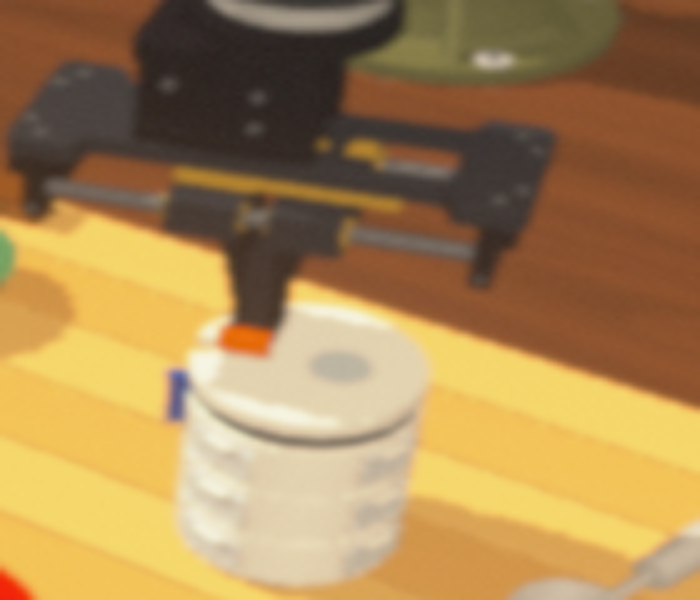

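View pics/t6c.png

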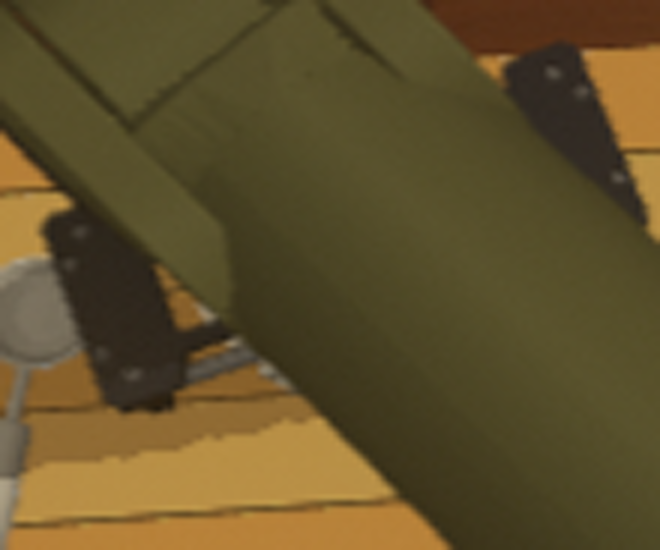

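The scene view shows the finger still flush with the rib, now at roughly 288°. I'll turn it about 12° more, then back off and lift to check with the wrist camera.

```bash
python3 -m pendant '[{"rx":0,"ry":0,"rz":-3,"tx":-1.4,"ty":-0.75,"tz":0,"jaw":0},{"rx":0,"ry":0,"rz":-3,"tx":-1.4,"ty":-0.75,"tz":0,"jaw":0},{"rx":0,"ry":0,"rz":-3,"tx":-1.4,"ty":-0.75,"tz":0,"jaw":0},{"rx":0,"ry":0,"rz":-3,"tx":-1.4,"ty":-0.75,"tz":0,"jaw":0},{"rx":0,"ry":0,"rz":0,"tx":0,"ty":0,"tz":0,"jaw":0},{"rx":0,"ry":0,"rz":0,"tx":0,"ty":0,"tz":0,"jaw":0}]';python3 look.py s7; python3 -m pendant '[{"rx":0,"ry":0,"rz":0,"tx":4,"ty":0,"tz":0,"jaw":0},{"rx":0,"ry":0,"rz":0,"tx":4,"ty":0,"tz":-5,"jaw":0},{"rx":0,"ry":0,"rz":0,"tx":0,"ty":0,"tz":-20,"jaw":0},{"rx":0,"ry":0,"rz":0,"tx":0,"ty":0,"tz":-30,"jaw":0},{"rx":0,"ry":0,"rz":0,"tx":-15,"ty":0,"tz":-30,"jaw":0},{"rx":0,"ry":0,"rz":0,"tx":-35,"ty":5,"tz":-15,"jaw":0},{"rx":0,"ry":0,"rz":0,"tx":-38,"ty":8,"tz":-10,"jaw":0},{"rx":0,"ry":0,"rz":0,"tx":-35,"ty":8,"tz":0,"jaw":0},{"rx":0,"ry":0,"rz":0,"tx":-12,"ty":4,"tz":0,"jaw":0},{"rx":0,"ry":0,"rz":0,"tx":0,"ty":0,"tz":0,"jaw":0},{"rx":0,"ry":0,"rz":0,"tx":0,"ty":0,"tz":0,"jaw":0}]'; python3 meas.py w8
```

```text
time_s: 8.02
tool_pos: [0.599, 0.2017, 0.1675]
tool_rot: [180.0, -0.0, -151.2]
force: [-0.9, -1.2, 0.2]
grip_width: 0.0005
[0.5989461  0.20177839 0.16746963] [-1.79994411e+02 -1.51730492e-02 -1.51191407e+02] [-1.43490508 -0.61710095  0.6114327 ] 8.0667
TCP rel centre: tool x 13.9 y -25.1 mm; rib angle if flush -61.2
rib 56 [0.61560914 0.20739529 0.15923142] 0.028455074940326678 305.71099757855563
time_s: 8.98
tool_pos: [0.6976, 0.2859, 0.2773]
tool_rot: [179.9, -0.0, -151.0]
force: [-0.9, 1.1, -0.2]
grip_width: 0.0006
9.0333 [0.69760857 0.28479059 0.27775314] -151.08059586232184 77.8657320006714 [-0.23579651 -0.35891295  0.08907156]
lid 10778 ((0.5994871854782104, 0.23070043325424194), 0.04619884490966797) z 0.14863541883762357
fit [0.60022346 0.2311825 ] 0.045436519134152684
blue 86 [0.62354938 0.19055106 0.13982203] r 0.04688912158015199 ang 301.57150647953455 px [ 53.20454545 195.94318182]
rib 312 [0.61282494 0.20803554 0.16051502] r 0.026377664411603618 ang 301.6087152642885 px [ 47.2724359  219.18589744]
```

View pics/w8.png

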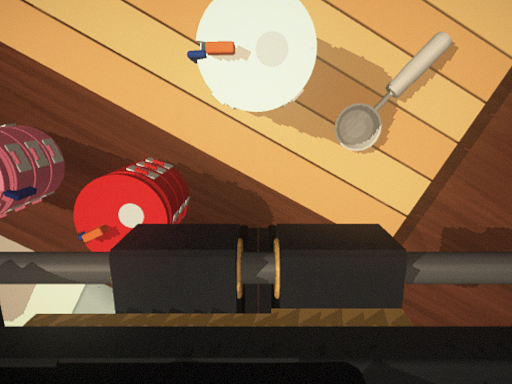

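The wrist view shows the rib at (219,47) in line with the blue pin at (196,53). Both measure 301.6° about the lid centre, so they are aligned. The spoon and tower have not moved. Next I'll go over the spot and press.

```bash
python3 -m pendant '[{"rx":0,"ry":0,"rz":0,"tx":15,"ty":1,"tz":0,"jaw":0},{"rx":0,"ry":0,"rz":0,"tx":30,"ty":3,"tz":0,"jaw":0},{"rx":0,"ry":0,"rz":0,"tx":34,"ty":4,"tz":0,"jaw":0},{"rx":0,"ry":0,"rz":0,"tx":24,"ty":3,"tz":0,"jaw":0},{"rx":0,"ry":0,"rz":0,"tx":10,"ty":1,"tz":15,"jaw":0},{"rx":0,"ry":0,"rz":0,"tx":0,"ty":0,"tz":25,"jaw":0},{"rx":0,"ry":0,"rz":0,"tx":0,"ty":0,"tz":25,"jaw":0},{"rx":0,"ry":0,"rz":0,"tx":0,"ty":0,"tz":18,"jaw":0},{"rx":0,"ry":0,"rz":0,"tx":0,"ty":0,"tz":10,"jaw":0},{"rx":0,"ry":0,"rz":0,"tx":0,"ty":0,"tz":5,"jaw":0},{"rx":0,"ry":0,"rz":0,"tx":0,"ty":0,"tz":0,"jaw":0},{"rx":0,"ry":0,"rz":0,"tx":0,"ty":0,"tz":0,"jaw":0}]';python3 look.py s9
```

```text
time_s: 10.03
tool_pos: [0.5938, 0.2407, 0.1806]
tool_rot: [-180.0, 0.1, -151.1]
force: [0.1, -0.2, 0.4]
grip_width: 0.0005
[0.5940049  0.24109324 0.18092196] [-1.79976086e+02  1.07724346e-01 -1.51108289e+02] [ 0.30171119  0.66939206 -0.88359106] 10.0833
TCP rel centre: tool x -0.7 y 11.7 mm; rib angle if flush -61.1
rib 18 [0.6179648  0.20843697 0.15582279] 0.029093656863590247 310.6814766162157
```

View pics/s9c.png

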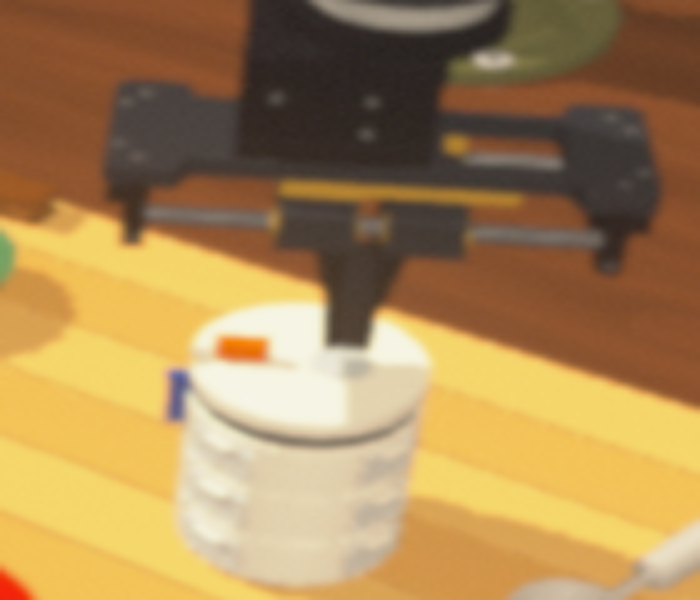

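The fingertip is above the grey spot, at (345,350) in the crop. I'll press slowly.

```bash
python3 -m pendant '[{"rx":0,"ry":0,"rz":0,"tx":0,"ty":0,"tz":6,"jaw":0},{"rx":0,"ry":0,"rz":0,"tx":0,"ty":0,"tz":6,"jaw":0},{"rx":0,"ry":0,"rz":0,"tx":0,"ty":0,"tz":3,"jaw":0},{"rx":0,"ry":0,"rz":0,"tx":0,"ty":0,"tz":1.5,"jaw":0},{"rx":0,"ry":0,"rz":0,"tx":0,"ty":0,"tz":1.5,"jaw":0},{"rx":0,"ry":0,"rz":0,"tx":0,"ty":0,"tz":1,"jaw":0},{"rx":0,"ry":0,"rz":0,"tx":0,"ty":0,"tz":1,"jaw":0},{"rx":0,"ry":0,"rz":0,"tx":0,"ty":0,"tz":0,"jaw":0},{"rx":0,"ry":0,"rz":0,"tx":0,"ty":0,"tz":0,"jaw":0}]'
```

```text
time_s: 10.83
tool_pos: [0.5934, 0.2409, 0.1595]
tool_rot: [-180.0, -0.0, -151.1]
force: [-0.9, -0.4, 0.6]
grip_width: 0.0005
```

```bash
python3 -m pendant '[{"rx":0,"ry":0,"rz":0,"tx":0,"ty":0,"tz":1,"jaw":0},{"rx":0,"ry":0,"rz":0,"tx":0,"ty":0,"tz":1,"jaw":0},{"rx":0,"ry":0,"rz":0,"tx":0,"ty":0,"tz":0,"jaw":0},{"rx":0,"ry":0,"rz":0,"tx":0,"ty":0,"tz":0,"jaw":0}]'
```

```text
time_s: 11.17
tool_pos: [0.5934, 0.2409, 0.1573]
tool_rot: [180.0, -0.0, -151.1]
force: [-1.3, -0.7, 0.9]
grip_width: 0.0003
```

```bash
python3 -m pendant '[{"rx":0,"ry":0,"rz":0,"tx":0,"ty":0,"tz":1,"jaw":0},{"rx":0,"ry":0,"rz":0,"tx":0,"ty":0,"tz":1,"jaw":0},{"rx":0,"ry":0,"rz":0,"tx":0,"ty":0,"tz":0,"jaw":0},{"rx":0,"ry":0,"rz":0,"tx":0,"ty":0,"tz":0,"jaw":0}]'; python3 look.py s10
```

```text
time_s: 11.5
tool_pos: [0.5935, 0.2409, 0.1555]
tool_rot: [180.0, 0.0, -151.1]
force: [-1.4, -1.1, 3.5]
grip_width: 0.0007
[0.59355465 0.24093003 0.15556775] [-1.79997838e+02  8.18496289e-03 -1.51088166e+02] [-1.93032156  0.18478628  3.23857644] 11.55
TCP rel centre: tool x -0.3 y 11.8 mm; rib angle if flush -61.1
rib 13 [0.61748783 0.20885858 0.14786646] 0.028463149200637663 310.50660912335036
```

```bash
python3 -m pendant '[{"rx":0,"ry":0,"rz":0,"tx":0,"ty":0,"tz":0.7,"jaw":0},{"rx":0,"ry":0,"rz":0,"tx":0,"ty":0,"tz":0,"jaw":0},{"rx":0,"ry":0,"rz":0,"tx":0,"ty":0,"tz":0,"jaw":0}]'
```

```text
time_s: 11.8
tool_pos: [0.5935, 0.241, 0.1555]
tool_rot: [-180.0, 0.0, -151.1]
force: [-1.7, -0.9, 5.9]
grip_width: 0.0006
```

View pics/s10c.png

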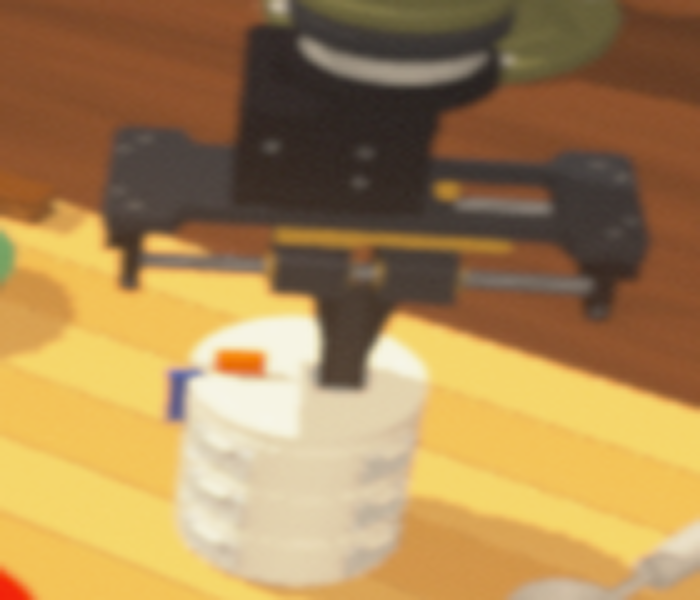

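The gap is gone, and the tip stops at z ≈ 0.1415 (home is 0.141) with the force rising. One firmer nudge, then I'll lift off and check.

```bash
python3 -m pendant '[{"rx":0,"ry":0,"rz":0,"tx":0,"ty":0,"tz":1,"jaw":0},{"rx":0,"ry":0,"rz":0,"tx":0,"ty":0,"tz":1,"jaw":0},{"rx":0,"ry":0,"rz":0,"tx":0,"ty":0,"tz":0,"jaw":0},{"rx":0,"ry":0,"rz":0,"tx":0,"ty":0,"tz":0,"jaw":0}]'; python3 -m pendant '[{"rx":0,"ry":0,"rz":0,"tx":0,"ty":0,"tz":-3,"jaw":0},{"rx":0,"ry":0,"rz":0,"tx":0,"ty":0,"tz":-10,"jaw":0},{"rx":0,"ry":0,"rz":0,"tx":0,"ty":0,"tz":-25,"jaw":0},{"rx":0,"ry":0,"rz":0,"tx":0,"ty":0,"tz":-35,"jaw":0},{"rx":0,"ry":0,"rz":0,"tx":0,"ty":0,"tz":-35,"jaw":0},{"rx":0,"ry":0,"rz":0,"tx":-20,"ty":-2,"tz":-15,"jaw":0},{"rx":0,"ry":0,"rz":0,"tx":-35,"ty":-4,"tz":0,"jaw":0},{"rx":0,"ry":0,"rz":0,"tx":-35,"ty":-4,"tz":0,"jaw":0},{"rx":0,"ry":0,"rz":0,"tx":-20,"ty":-2,"tz":0,"jaw":0},{"rx":0,"ry":0,"rz":0,"tx":0,"ty":0,"tz":0,"jaw":0},{"rx":0,"ry":0,"rz":0,"tx":0,"ty":0,"tz":0,"jaw":0}]'; python3 meas.py w11 .141; python3 look.py s11; python3 -c "
from h import *
snap('top','t11.png')"
```

```text
time_s: 12.13
tool_pos: [0.5936, 0.241, 0.1554]
tool_rot: [-179.9, 0.0, -151.1]
force: [-6.1, -4.0, 15.2]
grip_width: 0.0006
time_s: 13.05
tool_pos: [0.6956, 0.2843, 0.2745]
tool_rot: [179.9, -0.1, -151.1]
force: [-0.5, 0.4, 0.6]
grip_width: 0.0004
13.1 [0.69503828 0.28404778 0.27523709] -151.04357777029455 77.71737690329043 [-0.15981669 -0.09213058 -0.02969748]
lid 10845 ((0.6017555594444275, 0.22681787610054016), 0.050540097057819366) z 0.14015719098735607
fit [0.6003492  0.23002404] 0.046103143847279864
blue 82 [0.62351161 0.190396   0.13971178] r 0.04700159079678478 ang 301.4333229136199 px [ 56.13414634 195.74390244]
rib 306 [0.61279261 0.20794885 0.1520139 ] r 0.026434643768493617 ang 301.4505603239212 px [ 52.28431373 220.41503268]
[0.69483046 0.28372619 0.27583076] [ 1.79983152e+02 -3.34338150e-02 -1.51044406e+02] [-0.6853497  -0.24874979  0.26210027] 13.15
TCP rel centre: tool x -109.6 y 0.2 mm; rib angle if flush -61.0
rib 11 [0.61773446 0.20833363 0.1478287 ] 0.02902288704677567 310.2036633544229
```

View pics/w11.png

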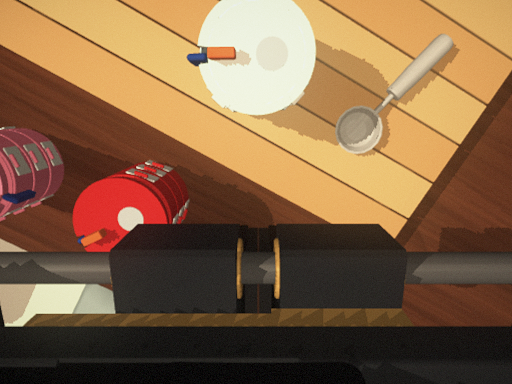

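View pics/s11.png

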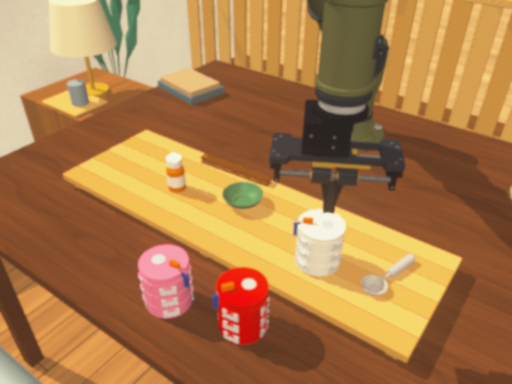

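View pics/s11c.png

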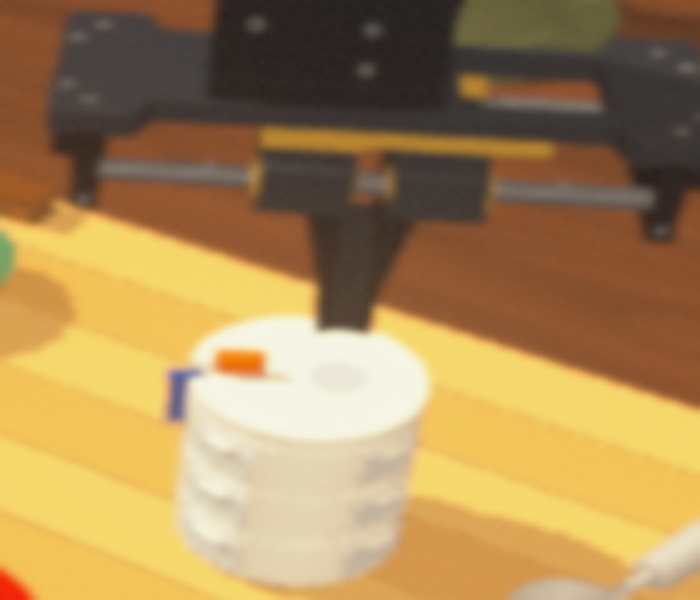

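The lid top fell from 0.1486 to 0.1402 m, about 8.5 mm, so it is fully home. The rib and pin both read 301.4°, and the hand is clear. Handing in.

```bash
python3 -c "
from cell import env
print(env.sign_off())"
```

```text
the job is handed in; nothing more can be done
None
```

The white tower's lid is lined up and pressed fully home, and I handed the job in at about 13 s. I pushed the orange rib about 77° counter-clockwise with the closed fingertips. Then I pressed the lid down on the grey spot and lifted the hand straight off.

- **Alignment:** after the press, the wrist camera put both the rib and the pin at 301.4°.
- **Lid home:** the lid's top fell from 0.1486 m to 0.1402 m, about the 8.5 mm expected. The dark gap under the rim is gone. The fingertip met a hard stop where home should be, and the upward force reached about 15 N.
- **Tower:** its measured centre stayed within about 2 mm, which is the calibration accuracy.
- **Other things:** the dish, bottle, spoon and fan look unmoved by eye in the last pictures; I did not measure them.
- **Hand:** it ended clear of everything, with the tool force near zero.

**Disagreements:**
- The scene camera read the rib at about 310° because it saw only part of it, so I went by the wrist camera.
- The enclosing-circle fit of the lid after the press came out at 50.5 mm radius. This is probably because it also caught the pin, which is now level with the lid. The least-squares fit gave 46.1 mm, as it should.

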